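Open a snap ring with pliers and hold it at the axle groove

ROBOT

A 6-joint arm with a two-finger parallel gripper is mounted at the origin on a cart in front of the work surface, level with it; the furniture and walls round the work are solid. World frame = base frame: x ahead of the robot, y to its left, z up, the work surface at z = 0. Lengths are in mm, angles in rad, forces in N, time in s.
With the tool pointing down it reaches from about 325 to 750 mm from the base axis. Payload 7.6 kg.
Tool frame: the origin (TCP) lies on the centre line of the jaws, within the pads' length; the fingertips stand 25 mm ahead of it and the grasp point (between the pads) lies 6 mm ahead of it; y points along the fingers, x is the direction in which the jaws open and shut, and the axes are right-handed (so a half turn about y gives the same grasp; the last joint's range is limited). The gripper opens to 85 mm and grips with 20 to 120 N. Pads are 22 mm wide; open, the fingers measure 114 mm over their backs; the gripper's body (76 mm by 85 mm) begins 54 mm behind the grasp point. The pads swing forward as they close: fully open they stand 13 mm farther back than shut.
Start: joints at [1.222, 0.052, 1.401, -0, 1.689, -0.07], TCP at [144.463, 504.751, 256.323] pointing down, gripper open.
Joint ranges: [-2.9, 2.9], [-0.91, 2.17], [0.12, 2.37], [-1.06, 4.2], [0.26, 2.73], [-2.93, 2.93]. Speed limits (rad/s): [2.57, 2.57, 3.01, 3.14, 3.14, 3.14].

INTERFACE

Orientations are given as a 3x3 rotation matrix whose columns are the frame's x, y, z axes.
In Python, from station import arm gives the robot as it stands.
- The arm moves only by the tool arm_command, never from a script. Its argument "increments" is one flat list of numbers, 7 for each row, row after row: the turn, a rotation vector about the world's x, y, z each as a share of 0.08 rad, from -1 to 1, then the shift along the world's x, y, z each as a share of 3 cm, from -1 to 1, then the closure, from 0 (fully open) to 1 (shut). In form: [rx, ry, rz, dx, dy, dz, hand, rx, ry, rz, dx, dy, dz, hand, ...]. A call has 1 to 5 rows; each row shifts and turns the commanded pose from where the row before left it; what a row does not reach is not made up. A row lasts 1/8 s, in which the tool goes at most 62.5 mm and 10.7 degrees, less where a joint would pass 70% of its speed; a pose out of reach is approached as far as the arm can. A call with a number of a shift or a turn outside -1 to 1 is refused whole. A call with a gripper value outside its range is refused whole. The fingers move at their own pace and stop on an object; "squeeze" is the grip in N (left out, the last holds). Time passes only in rows, so rows that do not move let the fingers close. It gives the time, the measured TCP pose, the force and the opening at its end, in the units of the state.
- arm.get_state(): the state, without advancing time (a new reading comes with each control period).
- arm.camera(name): name is "scene" or "top"; returns a dict with "frame" (384x512x3 uint8, red, green, blue), "fx", "fy", "cx", "cy" (pixels), "extrinsics" (4x4, takes a point from camera to world coordinates). Camera axes: x right, y up, looking along -z (the intrinsics and any distortion apply to the point x, -y, -z); pixel columns grow to the right and rows downward; lengths in mm; the calibration is good to about 2 mm. A picture is of the moment at which its call begins. There is no depth.
- arm.close_job(): hands the job in, once; it reports no verdict.
The state is a dict: "clock": time; "qpos": joint angles; "dq": joint speeds; "effort": joint torques, N m; "tcp_pos": TCP position; "orientation": TCP orientation; "wrist_force": force on the tool from outside, world axes, zero at the start; "wrist_torque": the same for the moment, N m; "opening": opening from 0.0 (shut) to 1.0 (fully open).
Only numpy, scipy, OpenCV 4.12 (cv2) and the standard library are available. Lean on these libraries where they do the work, as an engineer would, in place of code of your own. Each camera call takes 0.05 s, during which the arm holds its last target.

TASK

Take the upturned glass beaker off the drive unit's axle stub and set it down, still mouth down, on the green parts mat. Then pick the snap-ring pliers out of their stand, squeeze the handles fully so that the steel snap ring on their tips is spread, and slide it gently down over the axle, never pressing hard on the drive unit, until the ring is level with the groove. Finish holding it there: the program ends with the gripper still squeezing the pliers upright, ring spread, centred on the axle at groove height and not resting on anything; leave the other things on the worktop where they are.

Things in the scene. Friction and masses are not known exactly. Their poses are not given: they have to be found in the camera images.
- beaker_center (a point): Clear glass beaker upside down over the axle on the drive unit's plate: 80 mm high, body about 58 mm across, 62 at the rim, now underneath. This point is its centre, half-way up; its own z points down (mouth down). Grip it across the body, here or up to 15 mm higher. Hollow, walls 2 mm. Lift it at least 65 mm to clear the axle. Loose, 85 g.
- beaker: The same beaker; origin at the centre of its closed base, which is now on top; z points down.
- mat_top (a point): Centre of the upper face of the fixed green parts mat, 110 x 110 mm, 4 mm thick. The beaker stands on it with its centre point 40 mm above this point.
- hub: Fixed drive unit on the worktop: white housing 110 x 110 mm, 30 mm high, with an aluminium plate on top; on it a black pulley of 40 mm diameter up to 48 mm; above that the upright steel axle of 24 mm diameter up to 86 mm. Origin at the centre of its underside, z up.
- groove (a point): Point on the axle's axis at the middle of the groove, 62 mm above the worktop. The groove is 14 mm high and 19 mm in diameter. z up.
- axle_top (a point): Centre of the axle's flat top end, 86 mm above the worktop and 24 mm above the groove's middle; its rim has a 3 mm chamfer.
- grip_center (a point): Snap-ring pliers standing upright in a stand, tips and ring down. This point lies midway between the two blue handle grips, 115 mm above the ring's underside, right over the ring's centre. z up; y runs from handle to handle (close fingers along y). Grips reach from 33 mm below to 25 mm above it, 14 mm wide along x, flat outside; 55 mm over the outer faces relaxed, 40 squeezed.
- pliers: The same pliers with the ring, loose, 190 g; origin at the centre of the ring's underside, axes as for grip_center. Squeezing the handles to the stop takes about 10 N; more does no harm; springs open them again when the grip is eased. Lift straight up by at least 30 mm to leave the stand.
- stand: Fixed open grey stand of the pliers, 58 x 58 mm, walls 20 mm high, on a 90 x 80 mm foot; origin at the centre of its underside. The ring rests on its inner floor, 6 mm above the worktop, with about 4 mm of room round it.
- ring_center (a point): Centre of the steel snap ring, half-way through its 5 mm thickness, 112.5 mm below grip_center. It lies in the pliers' xy plane and stays on the tips. Spread, its hole is 29 mm across (outside 37); relaxed its sides close to 21 mm and do not pass the 24 mm axle. Tips and lugs lie 16 mm towards -x; nothing reaches below the ring; 40 mm above its hole is free.
- handle_left (a joint): Squeeze of the pliers' handles (both move together): 0 relaxed, 0.138 rad fully squeezed, ring fully spread.
- reagent_bottle: Bystander: small amber bottle with black cap, 52 x 116 mm.
- timer: Bystander: white timer, 70 x 62 x 18 mm.
- green_stopper: Bystander: green rubber stopper, 33 x 27 mm.
- white_stopper: Bystander: white rubber stopper, 34 x 26 mm.
- red_marker: Bystander: white marker with red cap, 136 mm long, lying.
Mind the look-alikes: they are no part of the job. Leave any yellow look-alike of the pliers alone. Leave any yellow look-alike of the beaker alone.

How it is judged (in metres and radians):
On the way, in this order (a step that is already met when the one before it is completed fails the run):
1. the beaker stands mouth down on the mat, let go (horizontal distance between beaker_center and mat_top below 0.045 m and height (world z) of beaker_center between 0.038 and 0.05 m and angle between beaker_center's own z axis and vertical above 3 rad and contact force between the fingers and beaker below 0.2 N and linear speed of beaker below 0.02 m/s), for 0.2 s.
2. the pliers are lifted out of the stand with the handles squeezed (height (world z) of ring_center above 0.035 m and value of joint handle_left above 0.115 rad and contact force between the fingers and pliers above 4 N), for 0.1 s.
3. the spread ring is threaded over the axle's end, still above the groove (horizontal distance between ring_center and groove below 0.0045 m and z of ring_center in the frame of groove between 0.006 and 0.02 m and value of joint handle_left above 0.115 rad and contact force between the fingers and pliers above 4 N), for 0.05 s.
At the end, for the whole second after the job is handed in: Beaker mouth down, untouched on the mat (within 45 mm of its centre). Pliers gripped (over 4 N, handle joint over 0.115), upright within 0.12 rad; ring centre within 4.5 mm of the axle's axis and of the groove's mid height; under 6 N between pliers and drive unit (all of step 1 and horizontal distance between ring_center and groove below 0.0045 m and z of ring_center in the frame of groove between -0.0045 and 0.0045 m and angle between grip_center's own z axis and vertical below 0.12 rad and value of joint handle_left above 0.115 rad and contact force between the fingers and pliers above 4 N and contact force between pliers and hub below 6 N); the arm keeps its last pose, push and grip.
It fails at once if the drive unit is pressed with over 25 N by the pliers (contact force between pliers and hub above 25 N).
It fails at once if a bystander is moved by over 30 mm (distance of any of reagent_bottle, timer, green_stopper, white_stopper, red_marker from where it was at the start of the episode above 0.03 m).
It also fails if it takes over 48 s, if anything falls off the work surface, if the arm or the gripper's body presses on something with over 40 N, if the wrist force passes 120 N, or if a joint passes its speed limit or range.

## Working session

There is one attempt and no reset: what is moved stays moved. The work goes in short steps, Python scripts to look and compute and a tool call to move; the robot and the scene stay as the last step left them, time stands still between calls to the robot, and variables do not carry over. Pictures are saved under pics/ and viewed, and the job is handed in when it is done.

Besides the shell and the picture viewer there is one more tool, called after ">>>" by a JSON object that holds its "api" and its "payload". arm_command: Moves the arm, as the interface text tells. Shift numbers are shares of 3 cm and turn numbers shares of 0.08 rad, none past 1 either way. Its arguments: {"type":"object","properties":{"increments":{"type":"array","items":{"type":"number","minimum":-1,"maximum":1}},"squeeze":{"type":"number"}},"required":["increments"]}

```bash
ls; mkdir -p pics; python3 - <<'E'
from station import arm
import cv2,numpy as np,pickle
s=arm.get_state();print(s['clock'],s['tcp_pos'],np.round(s['orientation'],3),s['opening'])
for n in('scene','top'):
    c=arm.camera(n);pickle.dump(c,open(n+'0.pkl','wb'))
    cv2.imwrite(f'pics/{n}0.png',cv2.resize(c['frame'][:,:,::-1],(800,600),interpolation=cv2.INTER_CUBIC))
    print(n,[k for k in c],c['fx'],c['fy'],c['cx'],c['cy'],np.round(c['extrinsics'],3).tolist())
E
```

```text
pics
0.0 [144.36198123 504.49481871 255.47066764] [[ 0.275 -0.001 -0.961]
 [ 0.961 -0.001  0.275]
 [-0.002 -1.     0.   ]] 1.0011498736318722
scene ['frame', 'fx', 'fy', 'cx', 'cy', 'extrinsics'] 484.3597468969917 484.3597468969917 258.39673461842966 182.82627976123155 [[0.64, 0.559, -0.527, -302.165], [-0.769, 0.458, -0.446, -880.451], [-0.008, 0.691, 0.723, 1316.464], [0.0, 0.0, 0.0, 1.0]]
top ['frame', 'fx', 'fy', 'cx', 'cy', 'extrinsics'] 420.82841423134647 420.82841423134647 257.9939043848538 194.93284587610972 [[-0.026, 0.989, -0.144, 410.494], [-0.999, -0.031, -0.031, -157.542], [-0.035, 0.143, 0.989, 1281.881], [0.0, 0.0, 0.0, 1.0]]
```

View pics/scene0.png

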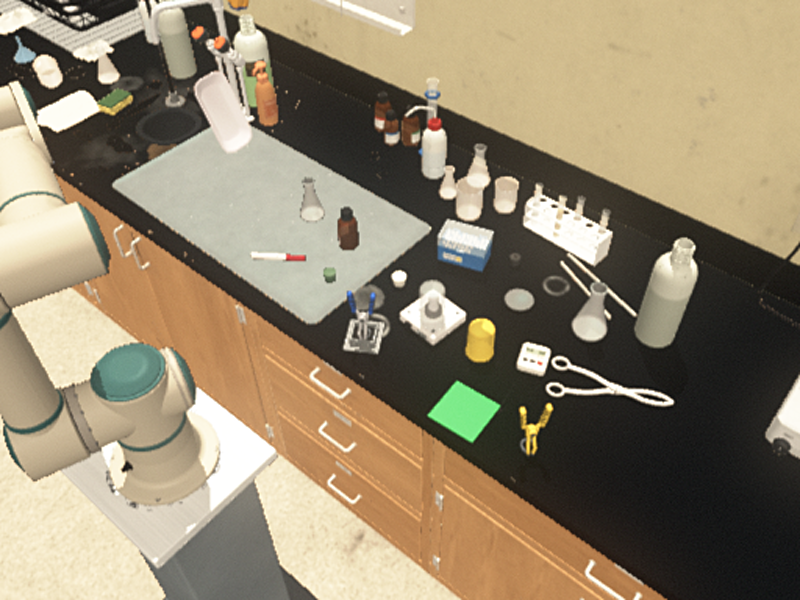

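View pics/top0.png

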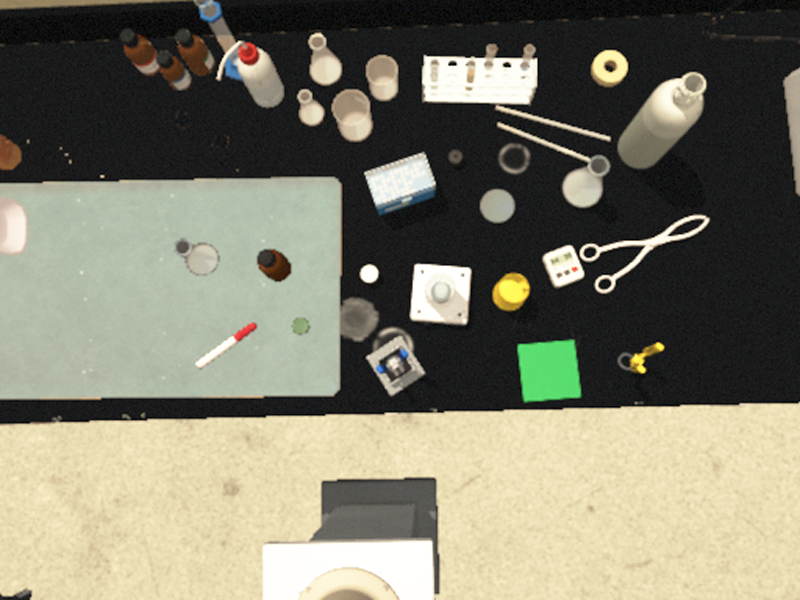

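The blue-handled pliers in the grey stand (scene 362,318; top 395,362) and the clear beaker on the white housing (scene 433,305; top 440,290) fit the description. The yellow beaker (scene 480,340) and yellow pliers (scene 535,430) are look-alikes. Next are enlarged crops to confirm this.

```bash
python3 - <<'E'
import cv2,numpy as np,pickle
a=pickle.load(open('scene0.pkl','rb'))['frame'][:,:,::-1];b=pickle.load(open('top0.pkl','rb'))['frame'][:,:,::-1]
A=cv2.resize(a[175:240,215:305],None,fx=8,fy=8,interpolation=cv2.INTER_CUBIC)
cv2.imwrite('pics/cs.png',A)
B=cv2.resize(b[160:260,230:310],None,fx=6,fy=6,interpolation=cv2.INTER_CUBIC)
cv2.imwrite('pics/ct.png',B)
E
```

```text
(no output)
```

View pics/cs.png

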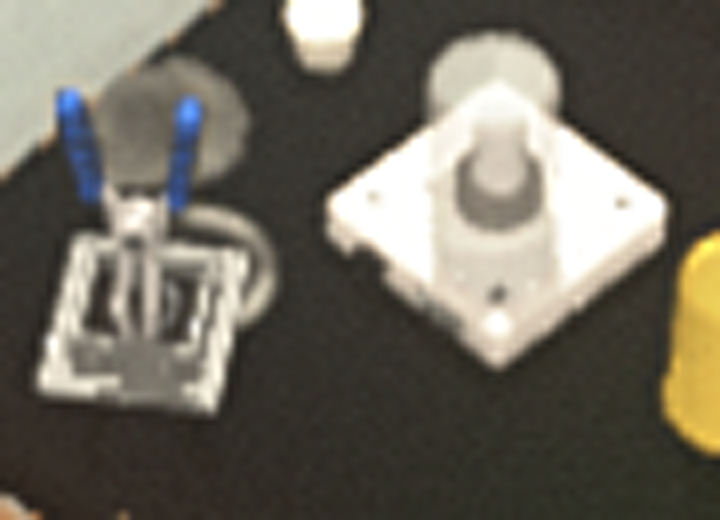

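View pics/ct.png

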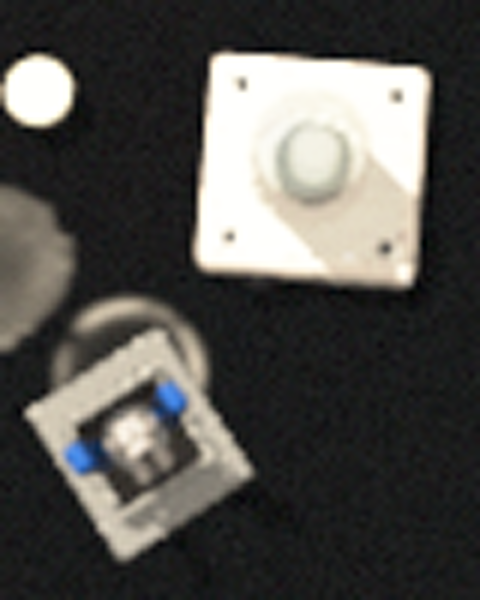

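Both are confirmed: the clear upturned beaker over the black pulley and axle, and the blue-gripped pliers in the grey stand. Now measuring.

```bash
cat >h.py <<'E'
import cv2,numpy as np,pickle
def ray(c,u,v):
    E=np.array(c['extrinsics']);d=np.array([(u-c['cx'])/c['fx'],-(v-c['cy'])/c['fy'],-1.]);return E[:3,3],E[:3,:3]@d
def onz(c,u,v,z):
    o,d=ray(c,u,v);return o+d*(z-o[2])/d[2]
def proj(c,p):
    E=np.array(c['extrinsics']);q=E[:3,:3].T@(np.array(p,float)-E[:3,3]);return np.array([c['cx']+c['fx']*q[0]/-q[2],c['cy']-c['fy']*q[1]/-q[2]])
def two(c1,p1,c2,p2):
    o1,d1=ray(c1,*p1);o2,d2=ray(c2,*p2);d1/=np.linalg.norm(d1);d2/=np.linalg.norm(d2)
    t=np.linalg.lstsq(np.c_[d1,-d2],o2-o1,rcond=None)[0];a=o1+d1*t[0];b=o2+d2*t[1];return (a+b)/2,np.linalg.norm(a-b)
E
python3 - <<'E'
from h import *
C={n:pickle.load(open(n+'0.pkl','rb')) for n in('scene','top')}
roi={'scene':dict(hub=(250,180,302,225),mat=(270,240,325,285),bl=(215,180,250,205)),'top':dict(hub=(255,165,308,212),mat=(325,212,378,262),bl=(235,215,270,250))}
cen={}
for n,c in C.items():
    f=c['frame'];hsv=cv2.cvtColor(f,cv2.COLOR_RGB2HSV)
    for k,(x0,y0,x1,y1) in roi[n].items():
        h=hsv[y0:y1,x0:x1]
        if k=='hub': m=(h[...,2]>120)
        if k=='mat': m=(h[...,0]>45)&(h[...,0]<80)&(h[...,1]>120)&(h[...,2]>80)
        if k=='bl': m=(h[...,0]>100)&(h[...,0]<130)&(h[...,1]>110)&(h[...,2]>70)
        cs,_=cv2.findContours(m.astype(np.uint8),cv2.RETR_EXTERNAL,cv2.CHAIN_APPROX_NONE)
        cs=sorted(cs,key=cv2.contourArea)[::-1][:2 if k=='bl' else 1]
        for q in cs:
            M=cv2.moments(q);r=cv2.minAreaRect(q);M0=(M['m10']/max(M['m00'],1e-9)+x0,M['m01']/max(M['m00'],1e-9)+y0)
            print(n,k,cv2.contourArea(q),np.round(M0,2),[np.round(r[0],2)+[x0,y0],np.round(r[1],2),r[2]])
            z={'hub':30,'mat':4,'bl':135}[k];print('   world',np.round(onz(c,*M0,z),1))
            if k!='bl':
                a=cv2.approxPolyDP(cv2.convexHull(q),4,True)[:,0]+[x0,y0];print('   corners',a.tolist(),[np.round(onz(c,*p,z)[:2],0).tolist() for p in a])
E
```

```text
scene hub 928.5 [276.89 200.03] [array([275.2 , 199.92]), array([35.83, 34.83]), 50.52754211425781]
   world [ 613.  -190.8   30. ]
   corners [[281, 180], [298, 201], [276, 220], [256, 199], [270, 181]] [[700.0, -141.0], [657.0, -251.0], [539.0, -245.0], [570.0, -130.0], [671.0, -113.0]]
scene mat 971.0 [296.63 262.96] [array([296.5, 262.5]), array([36.57, 31.06]), 32.0053825378418]
   world [ 458.  -394.8    4. ]
   corners [[291, 244], [319, 259], [302, 283], [274, 266]] [[507.0, -335.0], [517.0, -442.0], [409.0, -453.0], [402.0, -346.0]]
scene bl 14.5 [224.01 192.05] [array([224.24, 192.94]), array([12.61,  2.43]), 75.96376037597656]
   world [454.9 -89.6 135. ]
scene bl 8.5 [237.96 189.63] [array([238. , 189.5]), array([2., 5.]), 0.0]
   world [ 492.5 -118.1  135. ]
top hub 1290.0 [281.58 187.65] [array([281.53, 187.62]), array([37.2 , 36.74]), 4.398705005645752]
   world [ 612.3 -190.1   30. ]
   corners [[265, 169], [301, 172], [297, 207], [263, 204]] [[671.0, -142.0], [658.0, -250.0], [552.0, -234.0], [565.0, -133.0]]
top mat 1344.5 [350.97 236.96] [array([351.04, 236.91]), array([37.66, 38.12]), 84.80557250976562]
   world [ 460.  -393.7    4. ]
   corners [[366, 217], [371, 254], [335, 257], [331, 220]] [[519.0, -442.0], [408.0, -450.0], [402.0, -343.0], [513.0, -337.0]]
top bl 15.0 [257.76 226.5 ] [array([257.5, 226.5]), array([4.24, 4.24]), 45.0]
   world [ 490.3 -118.9  135. ]
top bl 14.0 [243.36 235.77] [array([243.5, 236. ]), array([4., 5.]), 90.0]
   world [466.2 -79.1 135. ]
```

>>> {"api": "arm_command", "payload": {"increments": [0, 0, -0.99, 0.54, -0.8, 0, 0, 0, 0, -0.99, 0.54, -0.8, 0, 0, 0, 0, -0.99, 0.54, -0.8, 0, 0, 0, 0, -0.99, 0.54, -0.8, 0, 0, 0, 0, -0.99, 0.54, -0.8, 0, 0]}}

```text
clock: 0.72
tcp_pos: [225.8, 383.8, 255.9]
orientation: [[0.627, -0.0, -0.779], [0.779, -0.001, 0.627], [-0.001, -1.0, -0.0]]
wrist_force: [1.1, 0.5, 0.4]
opening: 1.0
```

>>> {"api": "arm_command", "payload": {"increments": [0, 0, -0.99, 0.54, -0.8, 0, 0, 0, 0, -0.99, 0.54, -0.8, 0, 0, 0, 0, -0.99, 0.54, -0.8, 0, 0, 0, 0, -0.99, 0.54, -0.8, 0, 0, 0, 0, -0.99, 0.54, -0.8, 0, 0]}}

```text
clock: 1.35
tcp_pos: [306.8, 263.8, 256.0]
orientation: [[0.879, -0.0, -0.477], [0.477, -0.0, 0.879], [-0.0, -1.0, -0.0]]
wrist_force: [0.8, 1.0, 0.5]
opening: 0.997
```

>>> {"api": "arm_command", "payload": {"increments": [0, 0, -0.99, 0.54, -0.8, 0, 0, 0, 0, -0.99, 0.54, -0.8, 0, 0, 0, 0, -0.99, 0.54, -0.8, 0, 0, 0, 0, -0.99, 0.54, -0.8, 0, 0, 0, 0, -0.99, 0.54, -0.8, 0, 0]}}

```text
clock: 1.98
tcp_pos: [387.8, 143.9, 256.0]
orientation: [[0.995, -0.0, -0.101], [0.101, -0.0, 0.995], [-0.0, -1.0, -0.0]]
wrist_force: [0.7, 0.2, -0.7]
opening: 0.999
```

>>> {"api": "arm_command", "payload": {"increments": [0, 0, -0.99, 0.54, -0.8, 0, 0, 0, 0, -0.99, 0.54, -0.8, 0, 0, 0, 0, -0.99, 0.54, -0.8, 0, 0, 0, 0, -0.99, 0.54, -0.8, 0, 0, 0, 0, -0.99, 0.54, -0.8, 0, 0]}}

```text
clock: 2.6
tcp_pos: [468.8, 23.9, 255.9]
orientation: [[0.957, -0.001, 0.29], [-0.29, 0.0, 0.957], [-0.001, -1.0, -0.0]]
wrist_force: [0.4, 0.4, -0.2]
opening: 1.002
```

>>> {"api": "arm_command", "payload": {"increments": [0, 0, -0.99, 0.54, -0.8, 0, 0, 0, 0, -0.99, 0.54, -0.8, 0, 0, 0, 0, -0.99, 0.54, -0.8, 0, 0, 0, 0, -0.99, 0.54, -0.8, 0, 0, 0, 0, -0.99, 0.54, -0.8, 0, 0]}}

```text
clock: 3.22
tcp_pos: [549.8, -96.1, 255.7]
orientation: [[0.771, -0.001, 0.637], [-0.637, 0.0, 0.771], [-0.001, -1.0, -0.0]]
wrist_force: [0.3, -0.4, -0.6]
opening: 1.002
```

```bash
python3 - <<'E'
from h import *
C={n:pickle.load(open(n+'0.pkl','rb')) for n in('scene','top')}
t=(230+312/6-.4,160+147/6-.4);s=(215+495/8-.4,175+80/8-.4)
print(onz(C['top'],*t,110),onz(C['scene'],*s,110),two(C['top'],t,C['scene'],s))
for n in C: print(n,proj(C[n],[612,-190.5,110]),proj(C[n],[612,-190.5,30]),proj(C[n],[612,-190.5,86]))
E
```

```text
[ 609.57750058 -188.45270611  110.        ] [ 610.77537631 -188.70188557  110.        ] (array([ 609.8320276 , -188.78956421,  110.69862765]), np.float64(1.0205321850551037))
scene [277.10767456 184.64064537] [276.66100491 200.14387159] [276.97044398 189.40371099]
top [282.29691048 183.23059422] [281.70623915 187.75880416] [282.11160275 184.65120202]
```

>>> {"api": "arm_command", "payload": {"increments": [0, 0, -1, 0.52, -0.79, 0, 0, 0, 0, -1, 0.52, -0.79, 0, 0, 0, 0, -1, 0.52, -0.79, 0, 0, 0, 0, -1, 0.52, -0.79, 0, 0]}}

```text
clock: 3.72
tcp_pos: [612.2, -190.8, 255.6]
orientation: [[0.531, -0.001, 0.847], [-0.847, 0.0, 0.531], [-0.001, -1.0, -0.001]]
wrist_force: [-0.6, 0.5, -0.2]
opening: 0.996
```

>>> {"api": "arm_command", "payload": {"increments": [0, 0, 0, -0.06, 0.07, -1, 0, 0, 0, 0, 0, 0, -1, 0, 0, 0, 0, 0, 0, -1, 0, 0, 0, 0, 0, 0, -1, 0, 0, 0, 0, 0, 0, -1, 0], "squeeze": 25}}

```text
clock: 4.35
tcp_pos: [609.7, -187.8, 104.7]
orientation: [[0.534, -0.001, 0.846], [-0.846, 0.0, 0.534], [-0.001, -1.0, -0.001]]
wrist_force: [0.5, -0.2, -0.3]
opening: 1.003
```

>>> {"api": "arm_command", "payload": {"increments": [0, 0, 0, 0, 0, -0.63, 0, 0, 0, 0, 0, 0, 0, 0.1, 0, 0, 0, 0, 0, 0, 0.2, 0, 0, 0, 0, 0, 0, 0.3, 0, 0, 0, 0, 0, 0, 0.5]}}

```text
clock: 4.97
tcp_pos: [611.0, -188.3, 89.4]
orientation: [[0.534, 0.003, 0.846], [-0.846, -0.001, 0.534], [0.003, -1.0, 0.002]]
wrist_force: [1.5, 0.5, 5.8]
opening: 0.72
```

```bash
cat >>h.py <<'E'
def shot(tag,s=None,t=None):
    from station import arm
    for n,r in(('scene',s),('top',t)):
        if r is None: continue
        c=arm.camera(n);pickle.dump(c,open(f'{n}{tag}.pkl','wb'));x0,y0,x1,y1=r
        k=min(8,600/(y1-y0),800/(x1-x0))
        cv2.imwrite(f'pics/{n}{tag}.png',cv2.resize(c['frame'][y0:y1,x0:x1,::-1],None,fx=k,fy=k,interpolation=cv2.INTER_CUBIC));print(n,'k',k)
    st=arm.get_state();print(st['clock'],np.round(st['tcp_pos'],1),np.round(st['wrist_force'],1),st['opening'],np.round(st['qpos'],3))
E
python3 -c "
from h import *
shot('1',(235,140,335,225))"
```

```text
scene k 7.0588235294117645
5.025 [ 611.  -188.3   89.5] [ 0.  -0.1  6.2] 0.7187131917929436 [-0.357  0.475  1.238 -0.     1.425  0.651]
```

View pics/scene1.png

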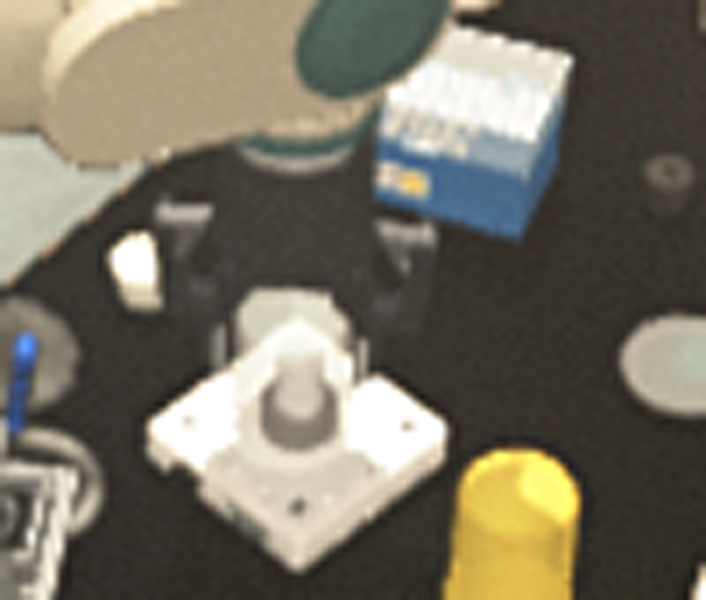

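>>> {"api": "arm_command", "payload": {"increments": [0, 0, 0, 0, 0, 0.1, 0.6, 0, 0, 0, 0, 0, 0, 1, 0, 0, 0, 0, 0, 0, 1], "squeeze": 25}}

```text
clock: 5.4
tcp_pos: [609.8, -187.9, 90.0]
orientation: [[0.534, -0.001, 0.846], [-0.846, 0.0, 0.534], [-0.001, -1.0, -0.001]]
wrist_force: [0.3, -0.1, -0.5]
opening: 0.716
```

>>> {"api": "arm_command", "payload": {"increments": [0, 0, 0, 0, 0, 0.2, 1, 0, 0, 0, 0, 0, 0.4, 1, 0, 0, 0, 0, 0, 0.6, 1]}}

```text
clock: 5.78
tcp_pos: [610.0, -187.9, 127.4]
orientation: [[0.534, -0.0, 0.846], [-0.846, 0.0, 0.534], [-0.0, -1.0, -0.0]]
wrist_force: [-0.5, 0.5, -1.1]
opening: 0.718
```

```bash
python3 -c "
from h import *
shot('2',(235,130,335,215))"
```

```text
scene k 7.0588235294117645
5.825 [ 611.3 -188.4  131.2] [ 0.7 -0.2  2.2] 0.7165283721357671 [-0.357  0.437  1.201 -0.     1.498  0.651]
```

View pics/scene2.png

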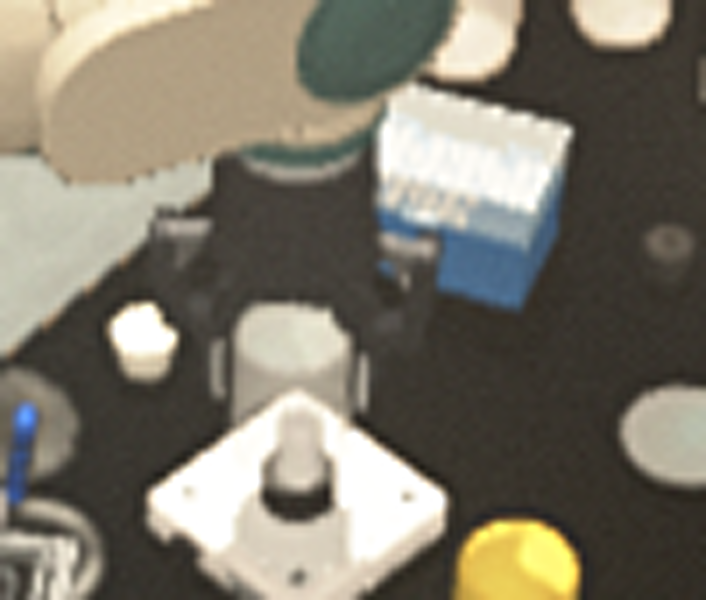

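>>> {"api": "arm_command", "payload": {"increments": [0, 0, 0, 0, 0, 1, 1, 0, 0, 0, 0, 0, 1, 1, 0, 0, 0, -0.63, -0.86, 0, 1, 0, 0, 0, -0.63, -0.86, 0, 1, 0, 0, 0, -0.63, -0.86, 0, 1]}}

```text
clock: 6.45
tcp_pos: [553.0, -266.1, 187.6]
orientation: [[0.534, 0.001, 0.846], [-0.846, -0.001, 0.534], [0.001, -1.0, 0.001]]
wrist_force: [-0.3, -0.3, -0.5]
opening: 0.721
```

>>> {"api": "arm_command", "payload": {"increments": [0, 0, 0, -0.63, -0.86, 0, 1, 0, 0, 0, -0.63, -0.86, 0, 1, 0, 0, 0, -0.63, -0.86, 0, 1, 0, 0, 0, -0.63, -0.86, 0, 1, 0, 0, 0, -0.63, -0.86, 0, 1]}}

```text
clock: 7.08
tcp_pos: [458.4, -395.3, 187.6]
orientation: [[0.534, 0.001, 0.846], [-0.846, -0.001, 0.534], [0.002, -1.0, 0.0]]
wrist_force: [0.1, -0.0, -1.9]
opening: 0.716
```

>>> {"api": "arm_command", "payload": {"increments": [0, 0, 0, 0, 0, -0.9, 1, 0, 0, 0, 0, 0, -0.9, 1, 0, 0, 0, 0, 0, -0.9, 1, 0, 0, 0, 0, 0, -0.5, 1, 0, 0, 0, 0, 0, 0, 1]}}

```text
clock: 7.7
tcp_pos: [458.7, -394.1, 90.0]
orientation: [[0.534, -0.001, 0.846], [-0.846, 0.001, 0.534], [-0.001, -1.0, -0.0]]
wrist_force: [-1.3, -0.3, -0.5]
opening: 0.718
```

>>> {"api": "arm_command", "payload": {"increments": [0, 0, 0, 0, 0, -0.5, 1, 0, 0, 0, 0, 0, -0.25, 1, 0, 0, 0, 0, 0, -0.05, 1, 0, 0, 0, 0, 0, -0.03, 1, 0, 0, 0, 0, 0, 0, 1]}}

```text
clock: 8.32
tcp_pos: [459.0, -394.5, 65.9]
orientation: [[0.534, 0.0, 0.846], [-0.846, -0.001, 0.534], [0.001, -1.0, 0.0]]
wrist_force: [1.1, 0.3, -1.2]
opening: 0.717
```

```bash
python3 -c "
from h import *
shot('3',(250,200,350,290),(310,180,400,270))"
```

```text
scene k 6.666666666666667
top k 6.666666666666667
8.425 [ 459.  -394.5   65.9] [-0.7  0.3 -0.2] 0.7165322833453036 [-0.771  0.412  1.371 -0.     1.358  0.237]
```

View pics/scene3.png

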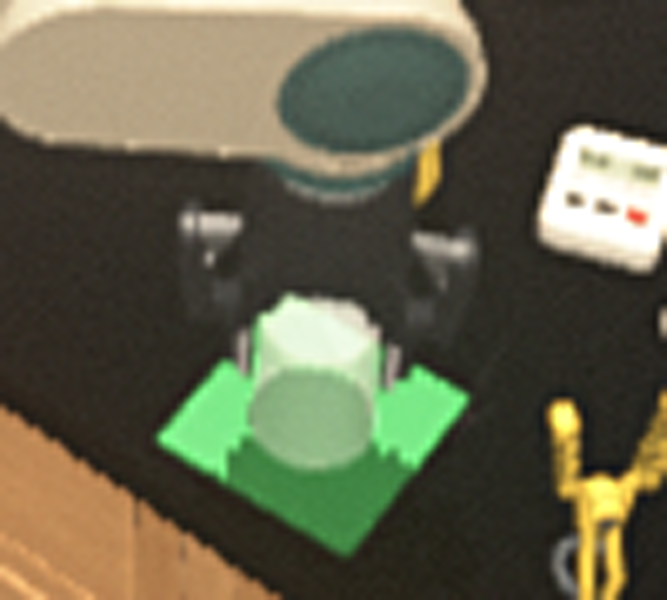

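>>> {"api": "arm_command", "payload": {"increments": [0, 0, 0, 0, 0, -0.05, 1, 0, 0, 0, 0, 0, -0.05, 1, 0, 0, 0, 0, 0, 0, 1]}}

```text
clock: 8.8
tcp_pos: [458.9, -394.5, 63.5]
orientation: [[0.534, 0.0, 0.846], [-0.846, -0.0, 0.534], [0.001, -1.0, 0.0]]
wrist_force: [-2.3, 1.6, 4.9]
opening: 0.721
```

>>> {"api": "arm_command", "payload": {"increments": [0, 0, 0, 0, 0, 0, 0.2, 0, 0, 0, 0, 0, 0, 0, 0, 0, 0, 0, 0, 0, 0, 0, 0, 0, 0, 0, 0.5, 0, 0, 0, 0, 0, 0, 1, 0]}}

```text
clock: 9.43
tcp_pos: [458.4, -393.9, 107.6]
orientation: [[0.534, -0.002, 0.846], [-0.846, 0.002, 0.534], [-0.002, -1.0, -0.001]]
wrist_force: [-0.5, -0.5, 0.2]
opening: 0.997
```

>>> {"api": "arm_command", "payload": {"increments": [0, 0, 0, 0, 0, 1, 0, 0, 0, 0, 0, 0, 1, 0, 0, 0, 0, 0, 0, 1, 0, 0, 0, 0, 0, 0, 1, 0, 0, 0, 0, 0, 0, 1, 0]}}

```text
clock: 10.05
tcp_pos: [458.8, -394.3, 259.9]
orientation: [[0.534, 0.001, 0.846], [-0.846, -0.001, 0.534], [0.002, -1.0, 0.0]]
wrist_force: [-1.7, 0.4, -0.1]
opening: 0.998
```

```bash
python3 -c "
from h import *
shot('4',(210,170,330,290),(225,160,385,270))"
```

```text
scene k 5.0
top k 5.0
10.15 [ 459.7 -395.1  263.2] [-0.   0.1  0.4] 0.9991416014230216 [-0.771  0.276  1.138 -0.     1.719  0.237]
```

View pics/scene4.png

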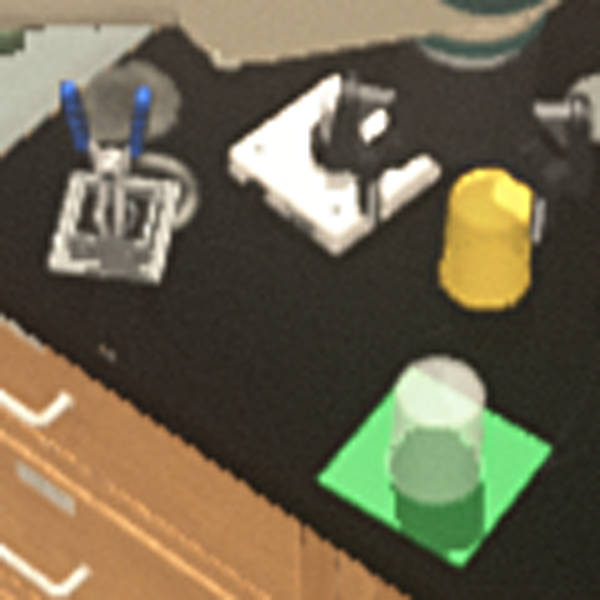

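View pics/top4.png

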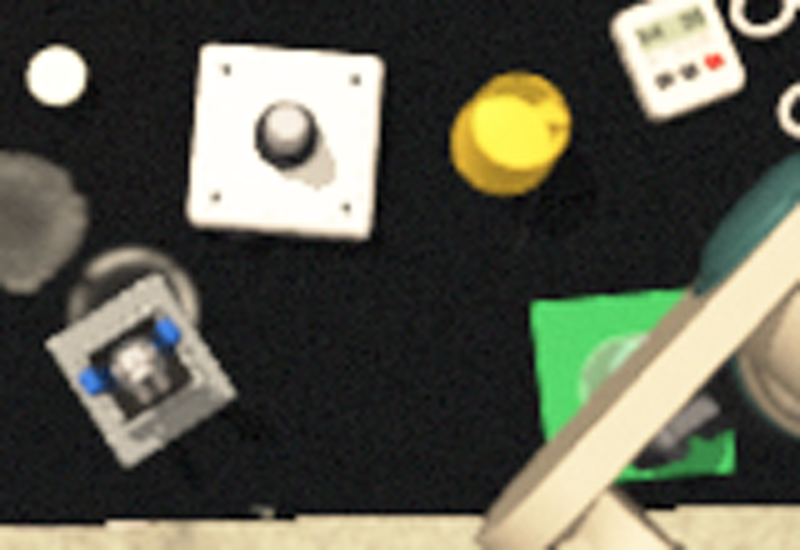

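```bash
python3 - <<'E'
from h import *
C={n:pickle.load(open(n+'4.pkl','rb')) for n in('scene','top')}
# blue weighting centroids & extreme
for n,rois in dict(scene=[(220,183,231,203),(235,185,242,203)],top=[(238,230,247,240),(253,221,263,231)]).items():
    for x0,y0,x1,y1 in rois:
        f=C[n]['frame'][y0:y1,x0:x1].astype(float);w=np.clip(f[...,2]-f[...,0]-25,0,None)
        yy,xx=np.mgrid[y0:y1,x0:x1]
        cu,cv=(w*xx).sum()/w.sum(),(w*yy).sum()/w.sum()
        row=[(y,round((w[y-y0]*xx[0]).sum()/max(w[y-y0].sum(),1),1),int(w[y-y0].sum())) for y in range(y0,y1)]
        print(n,round(cu,2),round(cv,2),row if n=='scene' else '')
        if n=='top':
            for z in(121,135,146): print('  ',z,np.round(onz(C[n],cu,cv,z),1))
# stand
t=C['top']
g=t['frame'];np.set_printoptions(linewidth=250)
print(cv2.cvtColor(g,cv2.COLOR_RGB2GRAY)[178:198,272:294])
E
```

```text
scene 223.83 190.65 [(183, np.float64(0.0), 0), (184, np.float64(0.0), 0), (185, np.float64(0.0), 0), (186, np.float64(223.4), 106), (187, np.float64(223.1), 299), (188, np.float64(223.0), 264), (189, np.float64(223.1), 145), (190, np.float64(223.5), 67), (191, np.float64(223.8), 99), (192, np.float64(223.7), 42), (193, np.float64(224.2), 21), (194, np.float64(224.6), 85), (195, np.float64(224.6), 45), (196, np.float64(225.3), 51), (197, np.float64(225.7), 75), (198, np.float64(225.7), 100), (199, np.float64(225.6), 56), (200, np.float64(0.0), 0), (201, np.float64(0.0), 0), (202, np.float64(0.0), 0)]
scene 237.71 191.6 [(185, np.float64(0.0), 0), (186, np.float64(0.0), 0), (187, np.float64(238.4), 90), (188, np.float64(238.2), 274), (189, np.float64(238.1), 309), (190, np.float64(238.0), 214), (191, np.float64(238.0), 121), (192, np.float64(237.6), 49), (193, np.float64(237.4), 18), (194, np.float64(237.4), 69), (195, np.float64(237.2), 48), (196, np.float64(236.9), 32), (197, np.float64(236.8), 62), (198, np.float64(236.6), 60), (199, np.float64(236.6), 88), (200, np.float64(236.6),
[... 1388 characters left out ...]
7  77  95 101 104  96  69  39  33  76 167 206 206 246 254 254]
 [254 254 254 254 240 106  51  58  54  49  38  30  40  34  70 144 193 207 206 231 252 254]
 [254 254 254 254 253 233 149  57  52  54  49  33  34  69 143 191 208 207 209 207 247 254]
 [254 254 254 254 254 254 249 211 101  64  81  94 135 171 195 208 209 209 208 208 247 254]
 [255 254 254 254 254 254 254 253 225 171 179 181 197 213 212 210 211 210 208 210 247 254]
 [255 255 254 254 255 254 254 254 253 238 213 213 214 212 211 211 211 210 211 210 248 254]
 [254 254 255 255 255 254 254 254 254 253 250 251 251 237 210 211 212 209 208 238 253 254]
 [254 254 254 254 254 254 254 254 254 254 254 254 254 253 250 238 212 240 250 253 254 254]]
```

```bash
python3 - <<'E'
from h import *
C={n:pickle.load(open(n+'4.pkl','rb')) for n in('scene','top')}
a=[two(C['top'],p,C['scene'],q) for p,q in(((243.0,235.75),(223.1,187.6)),((258,226),(238.15,188.8)))]
for x in a: print(x)
d=a[1][0]-a[0][0];print(np.linalg.norm(d),np.degrees(np.arctan2(d[1],d[0])))
for z in (141,146):print(onz(C['scene'],223.1,187.6,z),onz(C['scene'],238.15,188.8,z))
# stand: bright grey walls in top
g=C['top']['frame'][210:260,228:280];h=cv2.cvtColor(g,cv2.COLOR_RGB2HSV)
m=((h[...,2]>95)).astype(np.uint8)
cs,_=cv2.findContours(m,cv2.RETR_EXTERNAL,cv2.CHAIN_APPROX_NONE)
q=max(cs,key=cv2.contourArea);print(cv2.minAreaRect(q),cv2.contourArea(q))
# stand straight edges via hull polygon
a=cv2.approxPolyDP(cv2.convexHull(q),2.5,True)[:,0]+[228,210]
print(a.tolist(),[np.round(onz(C['top'],*p,10)[:2]).tolist() for p in a])
cv2.imwrite('pics/st4.png',cv2.resize(g[:,:,::-1],None,fx=11,fy=11,interpolation=cv2.INTER_CUBIC))
s=C['scene']['frame'][180:230,210:260]
cv2.imwrite('pics/ss4.png',cv2.resize(s[:,:,::-1],None,fx=11,fy=11,interpolation=cv2.INTER_CUBIC))
E
```

```text
(array([465.30243669, -77.72531814, 140.06080294]), np.float64(2.0710623828473667))
(array([ 491.34817262, -119.9743346 ,  141.17907966]), np.float64(0.4477636465589336))
49.64484157301299 -58.346936962073066
[463.96114117 -77.63121809 141.        ] [ 491.6326682  -120.01158427  141.        ]
[460.70231642 -81.04612528 146.        ] [ 488.2561387  -123.24622059  146.        ]
((24.29705810546875, 19.038236618041992), (38.73173141479492, 30.98538589477539), 57.52880859375) 853.0
[[254, 210], [263, 217], [271, 239], [249, 252], [234, 228], [243, 212]] [[549.0, -105.0], [527.0, -131.0], [460.0, -154.0], [423.0, -86.0], [496.0, -43.0], [544.0, -71.0]]
```

View pics/st4.png

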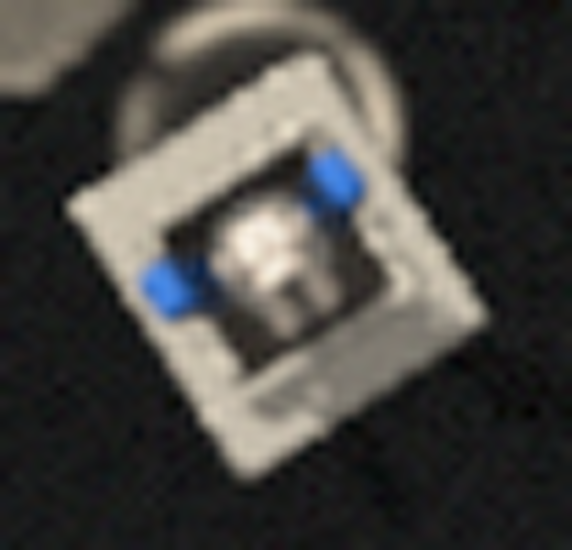

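View pics/ss4.png

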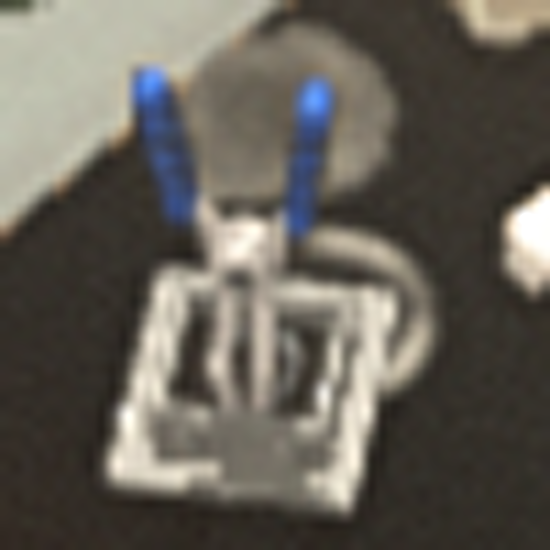

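>>> {"api": "arm_command", "payload": {"increments": [0, 0, -0.15, 0.065, 0.985, 0, 0, 0, 0, 0, 0.065, 0.985, 0, 0, 0, 0, 0, 0.065, 0.985, 0, 0, 0, 0, 0, 0.065, 0.985, 0, 0, 0, 0, 0, 0.065, 0.985, 0, 0]}}

```text
clock: 10.78
tcp_pos: [468.4, -245.5, 257.2]
orientation: [[0.523, -0.0, 0.852], [-0.852, 0.0, 0.523], [-0.0, -1.0, -0.0]]
wrist_force: [-0.2, -0.1, 0.5]
opening: 0.999
```

>>> {"api": "arm_command", "payload": {"increments": [0, 0, 0, 0.065, 0.985, 0, 0, 0, 0, 0, 0.065, 0.985, 0, 0, 0, 0, 0, 0.065, 0.985, 0, 0, 0, 0, 0, 0.065, 0.985, 0, 0, 0, 0, 0, 0.065, 0.985, 0, 0]}}

```text
clock: 11.4
tcp_pos: [478.1, -97.8, 257.2]
orientation: [[0.523, -0.0, 0.852], [-0.852, 0.0, 0.523], [-0.0, -1.0, -0.0]]
wrist_force: [0.1, 0.1, 0.5]
opening: 0.996
```

>>> {"api": "arm_command", "payload": {"increments": [0, 0, 0, 0, 0, -0.5, 0, 0, 0, 0, 0, 0, 0, 0]}}

```text
clock: 11.65
tcp_pos: [477.6, -99.0, 240.6]
orientation: [[0.523, -0.003, 0.852], [-0.852, 0.001, 0.523], [-0.002, -1.0, -0.003]]
wrist_force: [-0.2, -1.0, 0.2]
opening: 0.998
```

```bash
python3 -c "
from h import *
C=pickle.load(open('top4.pkl','rb'));print(onz(C,252.65,233.55,4))
shot('5',(200,130,320,220))
from station import arm
print(arm.get_state()['orientation'])"
```

```text
[478.48656576 -98.46127267   4.        ]
scene k 6.666666666666667
11.7 [477.9 -99.4 241.5] [ 0.6 -0.1 -0.4] 1.002272977793798 [-0.281 -0.047  1.529 -0.     1.661  0.74 ]
[[ 5.22832979e-01 -2.01284181e-03  8.52432769e-01]
 [-8.52434237e-01  2.25029154e-04  5.22834411e-01]
 [-1.24420518e-03 -9.99997949e-01 -1.59816261e-03]]
```

View pics/scene5.png

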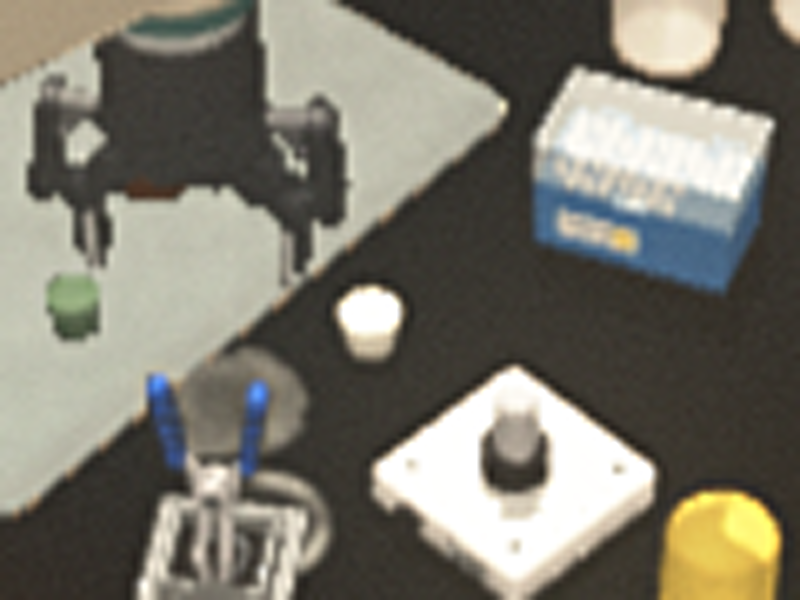

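>>> {"api": "arm_command", "payload": {"increments": [0, 0, 0, 0, 0, -0.96, 0, 0, 0, 0, 0, 0, -0.96, 0, 0, 0, 0, 0, 0, -0.96, 0, 0, 0, 0, 0, 0, -0.9, 0, 0, 0, 0, 0, 0, 0, 0.25], "squeeze": 30}}

```text
clock: 12.32
tcp_pos: [477.2, -99.3, 127.3]
orientation: [[0.522, -0.004, 0.853], [-0.853, 0.001, 0.522], [-0.003, -1.0, -0.003]]
wrist_force: [-0.6, -0.5, -0.6]
opening: 0.815
```

>>> {"api": "arm_command", "payload": {"increments": [0, 0, 0, 0, 0, 0, 0.3, 0, 0, 0, 0, 0, 0, 0.3]}}

```text
clock: 12.58
tcp_pos: [478.9, -99.2, 130.4]
orientation: [[0.523, 0.002, 0.852], [-0.852, -0.001, 0.523], [0.002, -1.0, 0.001]]
wrist_force: [-0.6, 0.3, -1.8]
opening: 0.7
```

```bash
python3 -c "
from h import *
shot('6',(195,140,265,220))"
```

```text
scene k 7.5
12.625 [478.8 -99.1 130.2] [0.2 0.2 0. ] 0.7001549155483399 [-0.28   0.029  1.68  -0.     1.431  0.741]
```

View pics/scene6.png

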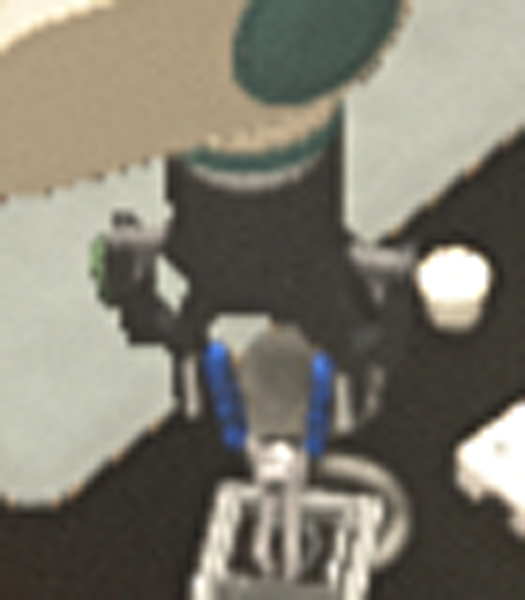

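>>> {"api": "arm_command", "payload": {"increments": [0, 0, 0, 0, 0, -0.05, 0.35, 0, 0, 0, 0, 0, 0, 0.42, 0, 0, 0, 0, 0, 0, 0.5, 0, 0, 0, 0, 0, 0, 1, 0, 0, 0, 0, 0, 0, 1], "squeeze": 40}}

```text
clock: 13.25
tcp_pos: [480.4, -99.2, 132.2]
orientation: [[0.524, 0.007, 0.852], [-0.852, -0.002, 0.524], [0.005, -1.0, 0.005]]
wrist_force: [-2.9, 1.1, 19.1]
opening: 0.446
```

```bash
python3 -c "
from h import *
shot('7',(195,140,265,220))"
```

```text
scene k 7.5
13.3 [480.4 -99.2 132.2] [-2.4  0.7 16.7] 0.44521845623947276 [-0.279  0.028  1.677  0.     1.429  0.741]
```

View pics/scene7.png

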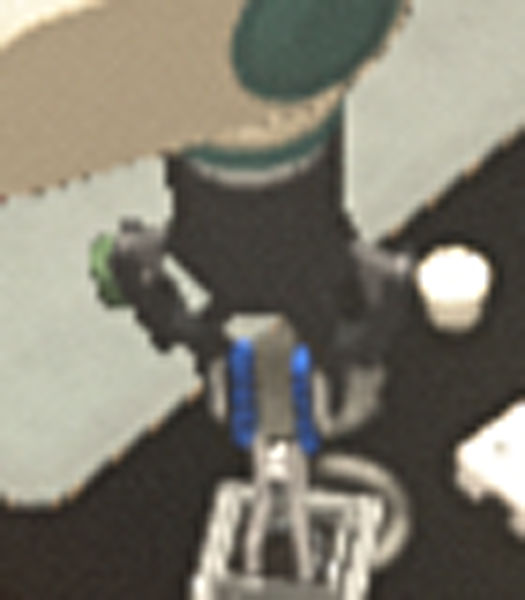

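>>> {"api": "arm_command", "payload": {"increments": [0, 0, 0, 0, 0, 0.1, 1, 0, 0, 0, 0, 0, 0.3, 1, 0, 0, 0, 0, 0, 0.8, 1, 0, 0, 0, 0, 0, 1, 1, 0, 0, 0, 0, 0, 1, 1], "squeeze": 50}}

```text
clock: 13.92
tcp_pos: [478.1, -98.8, 224.5]
orientation: [[0.523, -0.001, 0.852], [-0.852, 0.0, 0.523], [-0.001, -1.0, -0.001]]
wrist_force: [0.7, 0.2, -2.0]
opening: 0.431
```

>>> {"api": "arm_command", "payload": {"increments": [0, 0, 0, 0, 0, 0.4, 1, 0, 0, 0, 0, 0, 0, 1]}}

```text
clock: 14.18
tcp_pos: [478.5, -98.9, 235.8]
orientation: [[0.523, 0.001, 0.852], [-0.852, -0.0, 0.523], [0.001, -1.0, 0.0]]
wrist_force: [-0.3, -0.0, -1.9]
opening: 0.43
```

```bash
python3 -c "
from h import *
shot('8',(205,120,305,220),(220,160,310,260))
from station import arm
print(arm.get_state()['orientation'])"
```

```text
scene k 6.0
top k 6.0
14.275 [477.9 -98.7 234.2] [-0.3  0.8 -2.6] 0.43165614443687556 [-0.279 -0.044  1.541 -0.     1.647  0.741]
[[ 5.23325581e-01 -2.18324056e-03  8.52130019e-01]
 [-8.52131248e-01  5.77887692e-04  5.23327816e-01]
 [-1.63498597e-03 -9.99997450e-01 -1.55798409e-03]]
```

View pics/scene8.png

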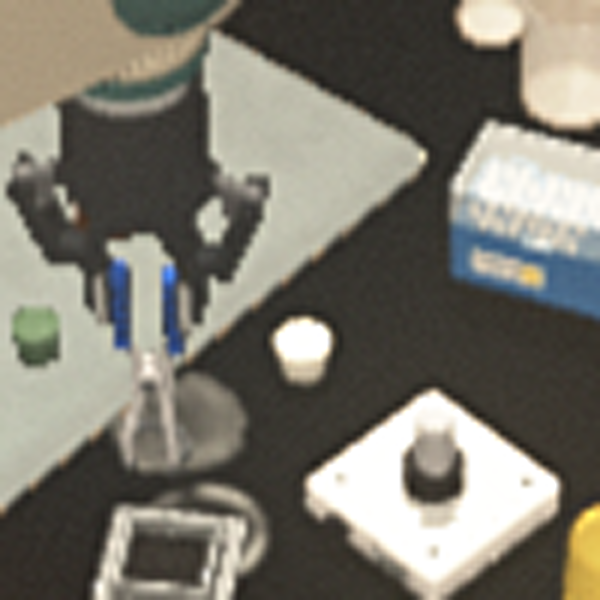

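View pics/top8.png

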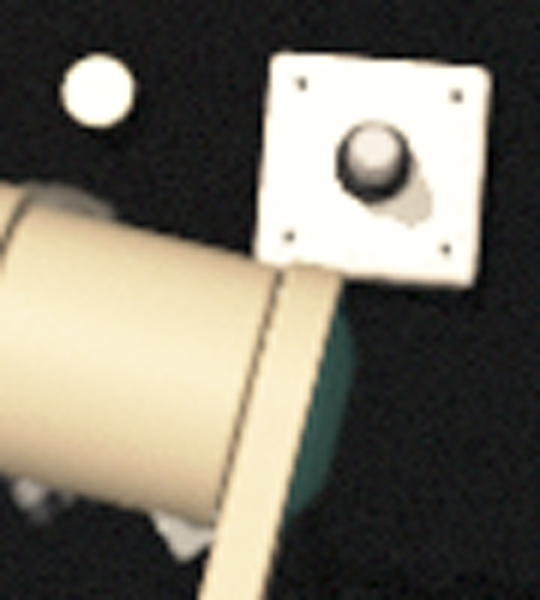

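>>> {"api": "arm_command", "payload": {"increments": [0, 0, 0, 0.7, -0.5, 0, 1, 0, 0, 0, 0.7, -0.5, 0, 1, 0, 0, 0, 0.4, -0.6, 0, 1, 0, 0, 0, 0, 0, 0, 1, 0, 0, 0, 0, 0, 0, 1]}}

```text
clock: 14.9
tcp_pos: [531.9, -146.4, 234.5]
orientation: [[0.523, -0.002, 0.852], [-0.852, 0.001, 0.523], [-0.002, -1.0, -0.001]]
wrist_force: [0.2, 0.4, -1.9]
opening: 0.427
```

```bash
python3 -c "
from h import *
shot('9',(220,140,310,220))
from station import arm
print(arm.get_state()['orientation'])"
```

```text
scene k 7.5
14.95 [ 531.9 -146.3  234.9] [-0.3 -0.8 -1.7] 0.4344691238014385 [-0.335  0.135  1.355  0.     1.653  0.684]
[[ 5.23660450e-01 -1.26195787e-03  8.51926136e-01]
 [-8.51926327e-01  5.44985309e-04  5.23661375e-01]
 [-1.12512582e-03 -9.99999055e-01 -7.89707880e-04]]
```

View pics/scene9.png

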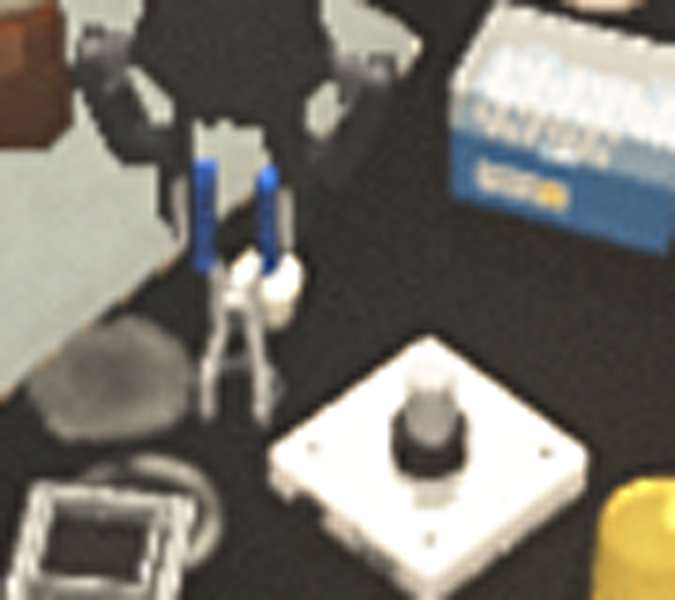

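```bash
cat >>h.py <<'E'
def enh(tag,r,out,gain=4,marks=()):
    c=pickle.load(open(tag+'.pkl','rb'));x0,y0,x1,y1=r
    f=np.clip((c['frame'][y0:y1,x0:x1,::-1].astype(float)-15)*gain,0,255).astype(np.uint8)
    k=min(16,600/(y1-y0),800/(x1-x0));f=cv2.resize(f,None,fx=k,fy=k,interpolation=cv2.INTER_CUBIC)
    for P in marks:
        pts=np.array([(proj(c,p)-[x0,y0]+.5)*k for p in P]).astype(int)
        cv2.polylines(f,[pts],True,(0,0,255),1)
    cv2.imwrite(out,f)
def circ(c,r): 
    a=np.linspace(0,2*np.pi,40);return np.array([[c[0]+r*np.cos(t),c[1]+r*np.sin(t),c[2]] for t in a])
E
python3 -c "
from h import *
enh('scene9',(238,170,288,206),'pics/e9.png',2.5,[])
enh('scene9',(238,170,288,206),'pics/e9m.png',2.5,[circ((531.9,-146.3,111),18.5),circ((531.9,-146.3,111),14.5),circ((612,-190.5,86),12)])
"
```

```text
(no output)
```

View pics/e9.png

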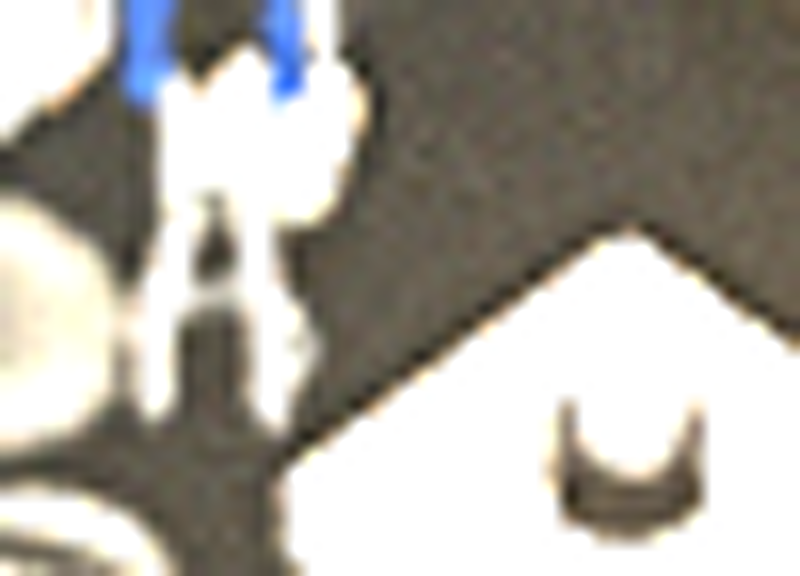

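View pics/e9m.png

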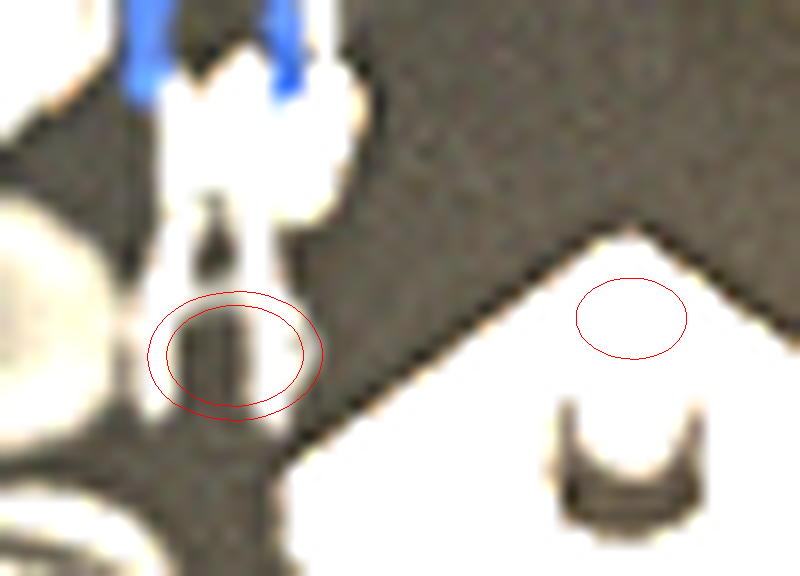

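```bash
python3 -c "
from h import *
enh('scene9',(252,176,302,212),'pics/a9.png',1.1,[circ((612,-190.5,86),12),circ((612,-190.5,48),20)])
import numpy as np
np.set_printoptions(linewidth=250)
c=pickle.load(open('scene9.pkl','rb'))
print(cv2.cvtColor(c['frame'],cv2.COLOR_RGB2GRAY)[184:208,268:286])
"
```

```text
[[ 56  56  51  54  52  50  46  44  55  74  43  44  50  55  55  53  53  56]
 [ 56  52  52  52  52  41  55 115 187 234 132  51  42  50  52  54  59  56]
 [ 54  56  53  43  45  74 195 255 255 255 255 174  71  42  48  51  56  54]
 [ 52  50  47  42  90 205 255 255 255 255 255 255 217 116  47  44  50  52]
 [ 49  39  58 132 241 255 255 249 251 250 252 255 254 255 147  51  42  51]
 [ 40  78 202 255 255 255 248 246 249 249 249 249 249 255 255 183  74  42]
 [106 210 255 255 255 255 237 239 249 252 252 240 235 255 255 255 233 124]
 [255 255 255 255 255 255 221 214 232 232 236 208 223 255 255 255 255 255]
 [255 255 255 255 255 255 207 167 182 181 184 159 208 255 255 255 255 255]
 [255 255 255 255 255 254 155 145 159 166 160 142 177 255 255 255 255 255]
 [255 255 255 255 254 165 141 147 158 163 161 152 160 214 254 255 255 255]
 [255 255 255 255 178  84 143 152 161 161 160 150 140 107 227 255 255 255]
 [255 255 255 255 117  71 133 160 163 166 160 154 117  74 192 255 255 255]
 [255 255 255 255 121  69 111 159 166 168 167 151  94  72 181 255 255 255]
 [255 255 255 255 106  62  74 115 149 170 164 118  66  78 199 255 255 255]
 [255 255 255 255  90  56  54  66  91 109 105  73  49  68 193 255 255 255]
 [255 255 255 255 111  40  48  53  54  55  56  54  49  52 183 255 255 255]
 [255 255 255 255 153  44  50  57  55  53  54  52  44  63 194 255 255 255]
 [255 255 255 255 205  78  53  52  50  49  49  52  70 125 240 255 255 255]
 [255 255 255 255 234 177 136  84  77  68  82 119 175 219 255 255 255 255]
 [255 255 255 255 255 232 209 184 184 181 184 187 207 241 255 255 255 255]
 [255 255 255 255 255 255 255 221 208 210 207 204 225 255 255 255 255 255]
 [255 255 255 255 255 255 255 221 202 206 203 202 222 251 255 255 255 255]
 [255 255 255 255 255 255 255 226 213 215 215 231 255 255 255 255 255 255]]
```

View pics/a9.png

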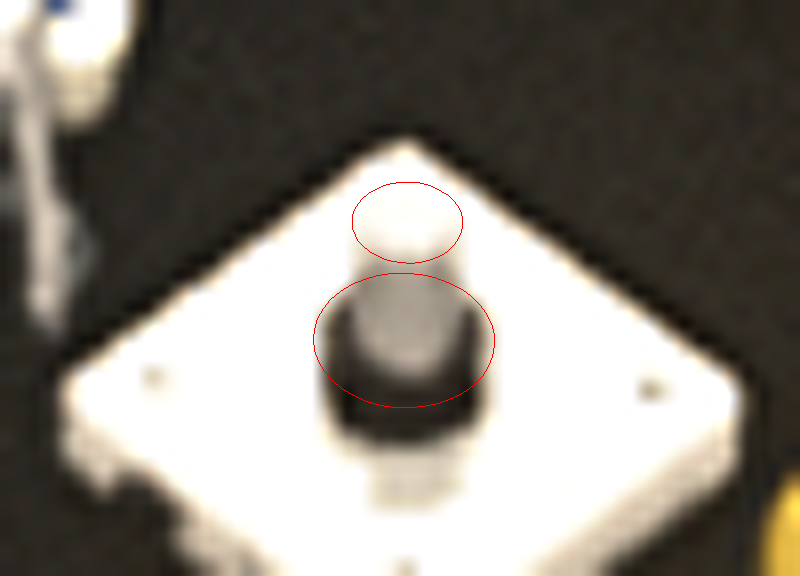

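```bash
python3 -c "
from h import *
c=pickle.load(open('scene9.pkl','rb'))
T=np.array([531.9,-146.3,0]);zx=np.array([.852,.5237,0])
for off in (0,-16,-19):
  for z in (108.5,116,150):
    p=T+zx*off+[0,0,z];print(off,z,np.round((proj(c,p)-[238,170]+.5)*16,1))
g=c['frame'].astype(int).sum(2)//3
np.set_printoptions(linewidth=250)
print(g[183:199,242:262])
f=c['frame'].astype(float);w=np.clip(f[...,2]-f[...,0]-25,0,None)
for a,b in((243,250),(251,259)):
  print([(y,round(float((w[y,a:b]*np.arange(a,b)).sum()/max(1,w[y,a:b].sum())),2)) for y in range(160,178)])
"
```

```text
0 108.5 [235.2 363.5]
0 116 [234.6 339.4]
0 150 [231.8 228.3]
-16 108.5 [223.7 419. ]
-16 116 [223.1 394.9]
-16 150 [220.  283.9]
-19 108.5 [221.6 429.5]
-19 116 [220.9 405.4]
-19 150 [217.8 294.4]
[[ 47  46  48  48  45  52 102 174 115  75 103 176 168 114 128 113  66  44  51  54]
 [ 75  57  49  49  43  58 126 178  97  53  85 177 174  75  58  50  46  47  47  50]
 [108  92  57  43  40  79 175 178  71  38  61 156 176  68  40  45  46  48  50  53]
 [123 113  82  46  42  93 185 146  53  41  64 137 179  81  40  47  48  49  50  52]
 [125 118  99  57  62 138 182 122  70  69  92 132 182  92  44  44  49  50  51  51]
 [119 113 109  82  91 207 184 124  99  92  95 121 183 136  63  49  49  51  52  50]
 [114 115 117 100 104 207 180  99  73  64  69 101 185 181 111  53  48  54  52  50]
 [115 116 121 106 120 193 141  60  50  50  47  82 184 181 113  69  48  50  51  53]
 [120 116 111  90 106 166 117  46  44  47  46  80 183 176  97  88  54  48  51  54]
 [124 122 113  74  93 162 111  49  47  47  45  72 170 168 117  86  52  50  53  49]
 [132 129 114  72  95 165 115  49  48  46  44  75 165 161 112  63  50  5
[... 245 characters left out ...]
0  61 142 243]
 [ 62  50  46  45  46  52  49  50  49  54  52  52  55  60  41  36  77 202 255 255]
 [ 47  47  47  51  49  49  51  50  47  47  47  48  48  42  49 115 209 255 255 252]]
[(160, 0.0), (161, 246.9), (162, 246.94), (163, 246.8), (164, 246.54), (165, 246.49), (166, 246.41), (167, 246.42), (168, 246.63), (169, 246.63), (170, 246.81), (171, 246.56), (172, 246.57), (173, 246.71), (174, 246.74), (175, 246.56), (176, 0.0), (177, 0.0)]
[(160, 0.0), (161, 0.0), (162, 255.53), (163, 255.27), (164, 255.17), (165, 255.13), (166, 254.79), (167, 255.0), (168, 255.29), (169, 255.25), (170, 255.1), (171, 255.29), (172, 255.39), (173, 255.45), (174, 255.43), (175, 255.43), (176, 255.0), (177, 0.0)]
```

>>> {"api": "arm_command", "payload": {"increments": [0, 0, 0, 0.9, -0.5, 0, 1, 0, 0, 0, 0.9, -0.5, 0, 1, 0, 0, 0, 0.9, -0.53, 0, 1, 0, 0, 0, 0, 0, 0, 1, 0, 0, 0, 0, 0, 0, 1]}}

```text
clock: 15.58
tcp_pos: [612.9, -192.1, 235.5]
orientation: [[0.524, -0.001, 0.852], [-0.852, 0.0, 0.524], [-0.0, -1.0, -0.0]]
wrist_force: [-0.9, -0.2, -2.0]
opening: 0.434
```

```bash
python3 -c "
from h import *
shot('10',(250,140,310,220))
c=(612.2,-190.7)
enh('scene10',(255,165,300,205),'pics/e10.png',1.1,[circ((*c,111),18.5),circ((*c,111),14.5),circ((*c,86),9)])
"
```

```text
scene k 7.5
15.625 [ 612.9 -192.1  235.9] [-0.7 -0.3 -2. ] 0.42964309151579294 [-0.361  0.394  1.047  0.     1.701  0.658]
```

View pics/scene10.png

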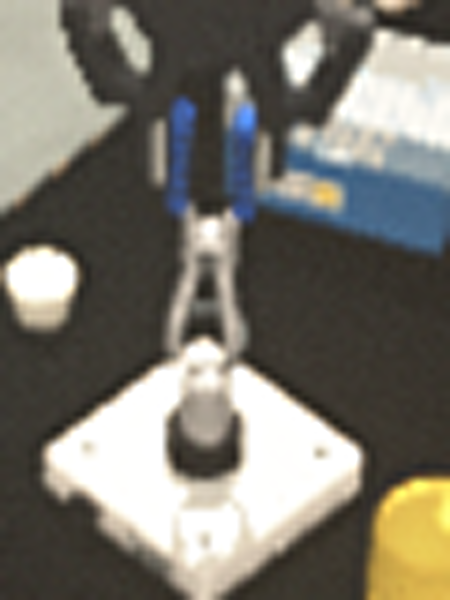

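View pics/e10.png

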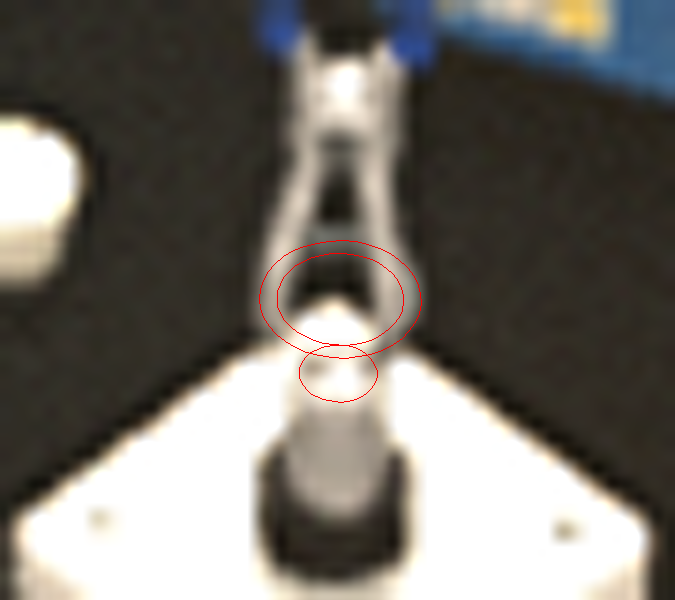

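```bash
python3 -c "
from h import *
np.set_printoptions(linewidth=250)
c=pickle.load(open('scene10.pkl','rb'))
g=cv2.cvtColor(c['frame'],cv2.COLOR_RGB2GRAY);print('cols 268..287');
for y in range(170,190): print(y,g[y,268:288])
A=np.array([612.2,-190.7,0]);zx=np.array([.852,.5237,0])
for off,z in((0,112),(-16,110),(-16,116),(-16,125),(-16,140),(18.5,114.5),(14.5,114.5),(0,224)): print(off,z,np.round(proj(c,A+zx*off+[0,0,z]),2))
f=c['frame'].astype(float);w=np.clip(f[...,2]-f[...,0]-25,0,None)
for a,b in((270,278),(279,286)):
  print([(y,round(float((w[y,a:b]*np.arange(a,b)).sum()/max(1,w[y,a:b].sum())),2)) for y in range(154,170)])
"
```

```text
cols 268..287
170 [ 54  57  54  53  53  53 104 183 215 255 255 205 171 135  55  45  53  49  50  48]
171 [ 54  55  56  55  53  59 105 175 199 244 243 187 161 115  46  48  52  52  51  52]
172 [ 54  57  58  55  49  58  99 166 208 224 231 208 167 109  52  50  52  51  52  52]
173 [ 56  56  57  56  54  64 120 167 172 162 184 195 158 110  49  50  52  54  52  48]
174 [ 57  58  57  54  55  63 115 167 119  89 115 157 163 111  53  47  50  51  53  51]
175 [ 55  59  53  58  55  54  96 176 132  97 119 167 168  87  50  48  55  54  55  54]
176 [ 57  55  55  57  48  59 122 182 125  74 103 182 174  70  50  53  51  56  54  52]
177 [ 57  56  56  55  51  77 161 183  90  50  80 187 182  67  46  53  55  54  55  54]
178 [ 59  59  55  55  53  95 189 184  65  41  71 163 185  77  47  57  55  54  55  54]
179 [ 56  57  56  52  63 130 189 147  58  48  71 146 183  93  55  52  58  58  58  55]
180 [ 54  59  56  50  73 161 184 125 112 103 109 149 187 100  50  51  54  57  55  56]
181 [ 58  59  53  56  93 197 183 102 103  95  96 133 190 139  59  51  58  61  55  55]
182 [ 57  60  56  58 112 202 150  72  64  60  60 107 1
[... 601 characters left out ...]
169 255 255 186  76  44  46  56]
0 112 [277.2  184.23]
-16 110 [276.65 188.01]
-16 116 [276.68 186.8 ]
-16 125 [276.73 184.98]
-16 140 [276.82 181.92]
18.5 114.5 [277.84 179.88]
14.5 114.5 [277.7  180.71]
0 224 [277.89 160.58]
[(154, 274.12), (155, 274.0), (156, 273.78), (157, 273.79), (158, 273.4), (159, 273.46), (160, 273.46), (161, 273.43), (162, 273.35), (163, 273.23), (164, 273.42), (165, 273.33), (166, 273.19), (167, 273.26), (168, 273.0), (169, 0.0)]
[(154, 282.43), (155, 282.25), (156, 282.17), (157, 282.08), (158, 281.9), (159, 281.43), (160, 281.11), (161, 281.11), (162, 281.22), (163, 281.35), (164, 281.39), (165, 281.95), (166, 283.12), (167, 282.1), (168, 282.04), (169, 282.33)]
```

>>> {"api": "arm_command", "payload": {"increments": [0, 0, 0, 0, 0, -0.4, 1, 0, 0, 0, 0, 0, -0.3, 1, 0, 0, 0, 0, 0, -0.1, 1, 0, 0, 0, 0, 0, -0.05, 1, 0, 0, 0, 0, 0, 0, 1]}}

```text
clock: 16.25
tcp_pos: [613.4, -192.8, 210.3]
orientation: [[0.523, 0.0, 0.852], [-0.852, -0.0, 0.523], [0.0, -1.0, 0.0]]
wrist_force: [-0.2, -1.5, -1.7]
opening: 0.433
```

>>> {"api": "arm_command", "payload": {"increments": [0, 0, 0, 0, 0, -0.05, 1, 0, 0, 0, 0, 0, -0.05, 1, 0, 0, 0, 0, 0, 0, 1]}}

```text
clock: 16.62
tcp_pos: [613.3, -192.7, 206.9]
orientation: [[0.523, -0.0, 0.852], [-0.852, 0.0, 0.523], [-0.0, -1.0, -0.0]]
wrist_force: [-0.1, -0.1, -1.3]
opening: 0.43
```

>>> {"api": "arm_command", "payload": {"increments": [0, 0, 0, 0, 0, -0.06, 1, 0, 0, 0, 0, 0, -0.06, 1, 0, 0, 0, 0, 0, -0.06, 1, 0, 0, 0, 0, 0, 0, 1]}}

```text
clock: 17.12
tcp_pos: [613.3, -192.7, 201.4]
orientation: [[0.523, -0.0, 0.852], [-0.852, 0.0, 0.523], [-0.0, -1.0, -0.0]]
wrist_force: [0.6, 0.5, -2.1]
opening: 0.434
```

```bash
python3 -c "
from h import *
shot('11',(250,140,310,220))
c=(612.2,-190.7)
enh('scene11',(255,165,300,205),'pics/e11.png',1.1,[])
"
```

```text
scene k 7.5
17.175 [ 613.3 -192.7  201.6] [ 0.6  1.1 -2.2] 0.4296120315379638 [-0.362  0.407  1.098 -0.     1.637  0.658]
```

View pics/e11.png

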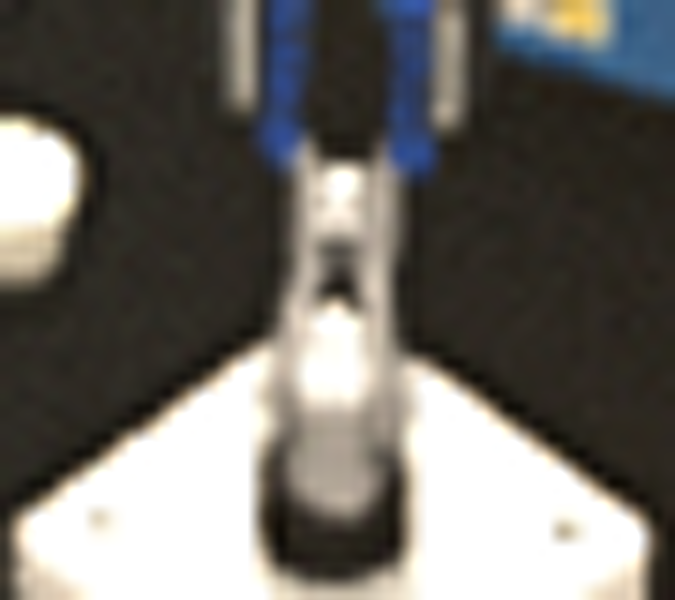

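>>> {"api": "arm_command", "payload": {"increments": [0, 0, 0, 0, 0, -0.1, 1, 0, 0, 0, 0, 0, -0.1, 1, 0, 0, 0, 0, 0, -0.1, 1, 0, 0, 0, 0, 0, 0, 1]}}

```text
clock: 17.68
tcp_pos: [613.2, -192.7, 192.2]
orientation: [[0.523, -0.001, 0.852], [-0.852, 0.0, 0.523], [-0.001, -1.0, -0.0]]
wrist_force: [-0.2, 0.1, -1.5]
opening: 0.435
```

>>> {"api": "arm_command", "payload": {"increments": [0, 0, 0, 0, 0, -0.1, 1, 0, 0, 0, 0, 0, -0.08, 1, 0, 0, 0, 0, 0, -0.03, 1, 0, 0, 0, 0, 0, 0, 1, 0, 0, 0, 0, 0, 0, 1]}}

```text
clock: 18.3
tcp_pos: [613.4, -192.8, 186.5]
orientation: [[0.523, 0.0, 0.852], [-0.852, -0.0, 0.523], [0.0, -1.0, 0.0]]
wrist_force: [-1.2, -0.2, -2.6]
opening: 0.43
```

```bash
python3 -c "
from h import *
shot('12',(250,140,310,220),(240,150,330,230))
c=(612.2,-190.7)
enh('scene12',(255,170,300,210),'pics/e12.png',1.1,[])
enh('scene12',(255,170,300,210),'pics/e12m.png',1.1,[circ((*c,62),18.5),circ((*c,62),14.5),circ((*c,86),12)])
c=pickle.load(open('scene12.pkl','rb'));g=cv2.cvtColor(c['frame'],cv2.COLOR_RGB2GRAY)
np.set_printoptions(linewidth=250)
for y in range(184,208): print(y,g[y,266:288])
"
```

```text
scene k 7.5
top k 7.5
18.4 [ 613.4 -192.8  186.6] [-0.9 -0.1 -2.4] 0.4307006792954779 [-0.362  0.414  1.119 -0.     1.608  0.658]
184 [ 53  55  54  54  54  54  51  58 103 165 117  90 114 174 160  89  50  52  53  53  54  52]
185 [ 52  56  56  54  55  51  47  48  95 162 132 126 141 173 167  76  49  51  53  49  55  51]
186 [ 57  52  50  54  52  47  41  66 129 186 226 255 255 195 171  61  45  50  52  51  54  53]
187 [ 56  53  55  52  48  42  87 161 190 197 249 255 255 195 171  99  42  44  49  53  54  54]
188 [ 54  54  49  44  55 132 234 254 206 201 254 254 254 195 196 241 134  54  40  46  51  53]
189 [ 49  46  41  78 205 255 255 255 202 208 254 254 252 199 201 254 255 185  75  41  44  51]
190 [ 47  53 110 214 255 255 255 248 192 220 254 254 224 192 197 253 255 255 235 126  50  42]
191 [ 69 170 255 255 255 255 255 228 178 185 225 229 185 169 183 231 255 255 255 255 182  73]
192 [209 255 255 255 255 255 253 198 162 150 170 180 165 139 178 191 254 255 255 255 255 218]
193 [255 255 255 255 255 255 218 169 145 154 161 166 157 134 180 178 234 255 255 255 255 254]
194 [255 255 255 255 255 255 1
[... 585 characters left out ...]
5  54  50  46  52 189 255 255 255 255 255]
201 [255 255 255 255 255 255 153  38  48  49  53  51  55  45  39  60 199 255 255 255 255 255]
202 [255 255 255 255 255 255 210  83  54  48  51  50  48  50  69 122 232 255 255 255 255 255]
203 [255 255 255 255 255 255 228 178 141  86  79  64  83 123 181 190 240 255 255 255 255 255]
204 [255 255 255 255 255 255 234 208 199 185 186 182 184 191 209 206 237 255 255 255 255 255]
205 [254 255 255 255 255 255 255 222 209 212 214 214 215 206 206 203 238 255 255 255 255 255]
206 [255 255 255 255 255 255 255 224 207 210 212 208 208 208 206 226 255 255 255 255 255 253]
207 [255 255 255 255 255 255 255 223 202 205 210 209 209 205 204 234 255 255 255 255 255 255]
```

View pics/e12.png

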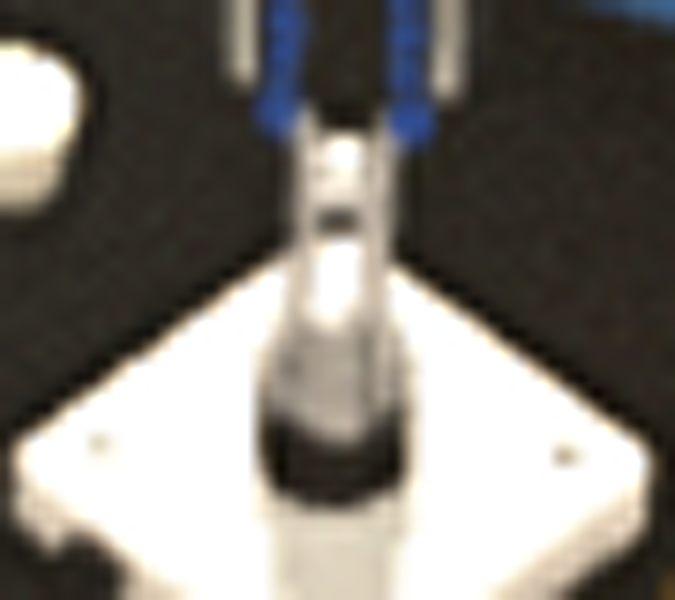

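View pics/e12m.png

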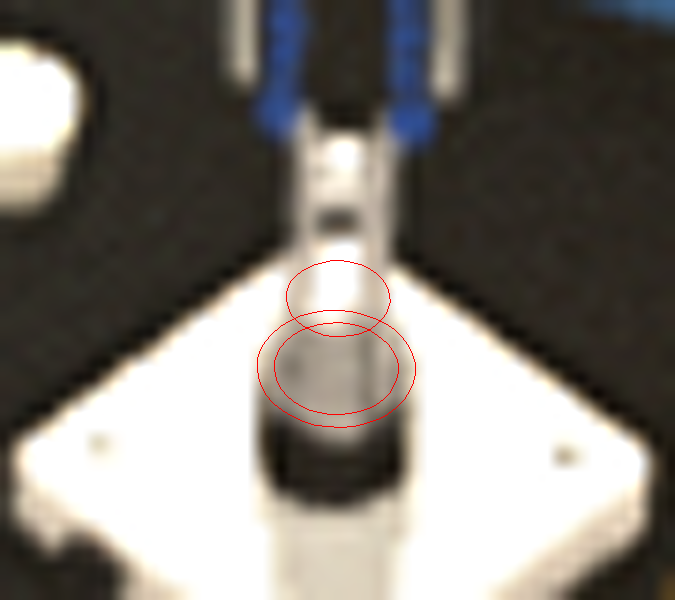

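>>> {"api": "arm_command", "payload": {"increments": [0, 0, 0, 0, 0, -0.04, 1, 0, 0, 0, 0, 0, 0, 1, 0, 0, 0, 0, 0, 0, 1]}}

```text
clock: 18.77
tcp_pos: [613.4, -192.7, 185.2]
orientation: [[0.523, -0.0, 0.852], [-0.852, -0.0, 0.523], [0.0, -1.0, -0.0]]
wrist_force: [-0.2, -0.7, -1.3]
opening: 0.433
```

```bash
python3 -c "
from h import *
shot('13',(200,120,340,290))
"
```

```text
scene k 3.5294117647058822
18.825 [ 613.4 -192.7  185.2] [ 1.1 -0.  -1.1] 0.4293727321851088 [-0.362  0.415  1.121 -0.     1.606  0.658]
```

View pics/scene13.png

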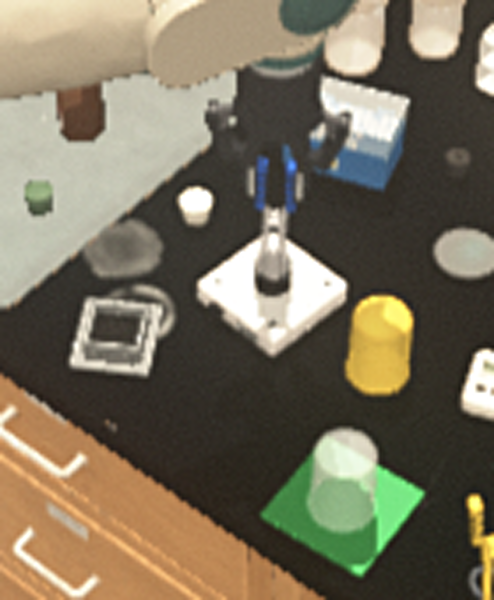

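The last picture shows the beaker mouth down near the middle of the mat (crop 345,480) and the pliers over the axle (crop 272,260). The wrist force is close to the free-carry value.

```bash
python3 -c "
from station import arm
print(arm.close_job())"
```

```text
the job is handed in; nothing more can be done
None
```

I handed the job in at about 18.8 s, with the gripper still squeezing the pliers upright and the ring over the axle. No verdict was reported.

- **Beaker:** I lifted it off the axle, set it mouth down near the middle of the green mat and let go. The last picture still shows it there.
- **Pliers:** I gripped the blue handles with 50 N and squeezed them to the stop (finger opening about 0.43). I then lifted the pliers out and lowered the ring over the axle in small steps. The wrist force stayed at the free-carry level of 1–3 N throughout, so I felt no contact with the drive unit.
- **Final position:** By the gripper reading, the ring centre is at about 61.5 mm, against 62 mm for the groove. In the scene view it is within about 0.5 mm of the axle's axis sideways.

**Uncertain checks:**
- **Depth along the camera's line of sight:** this is only good to 1–2 mm.
- **Ring height:** it relies on the gripper height when I grasped the pliers. The tips in the picture suggested the ring might sit up to 2 mm higher than that, so I lowered it a final 1.2 mm to allow for it.
- **Top camera:** the arm blocked its view of the pliers after the lift, so the final alignment rests on the scene camera and the contact-free descent.

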